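# Shut the torch gas valve on the bench manifold

## Task

The torch on the jeweller's bench is done with: shut off its gas by turning the valve with the straight bar handle clockwise until it is fully home against its stop, its stem flush with the handle. It takes more than one grip. Do not touch the other three valves beside it, and leave the bottle, mug and hammer where they are.

Things in the scene. Friction and masses are not known exactly. Their poses are not given: they have to be found in the camera images.
- panel: the gas manifold: an aluminium plate, 200 x 330 mm, on legs, tilted 0.38 rad towards the robot. Origin: centre of its face, 85 mm above the bench; z: the face's outward normal, x up the slope, y along the row. Upslope: a round supply gauge (62 mm wide, 18 mm high, x 55, y 0; not linked to the valve) and two brass caps (42 mm wide, 16 mm high, at x 55, y +-105 mm).
- row (a point): middle of the row of four valves, on the plate's face; axes as the panel's. The valves stand at y = -84, -28, 28 and 84 mm from here (56 mm apart), in any order, each on a brass bonnet of radius 10 mm (foot 15 mm) that ends 17 mm above the plate; a thin stem (radius 5 to 6 mm) goes on up to the handle.
- bar_valve_grip (a point): grip point of the valve to close, whose black handle is a single straight bar: 40 mm long, 12 mm wide, 28 mm high, from 28 to 56 mm above the plate. The point is on the turning axis, 46 mm above the plate; x along the bar, y across it (the 12 mm grip), z out of the plate along the axis; turns with the handle. Clockwise, seen from in front, closes.
- bar_valve_top (a point): top of the bar handle, on the axis, 56 mm above the plate. How it turns: stiffly (0.06 N m), stays where left, no spring, does not rise or sink. It starts 1.9 to 3.3 rad short of shut, more than one grasp can turn. The bar's direction when shut differs each time and cannot be seen: a firm stop is felt there.
- stem_tip (a point): top of the valve's rising stem, a bright steel pin (8 mm across) in the middle of the bar handle's top, on the axis; it turns with the handle. It stands proud of the handle by 1 mm per rad of opening (2 to 3 mm at the start) and sinks as the handle closes; exactly flush with the handle's top when the valve is shut on its stop.
- round_valve: a neighbouring valve, to be left alone: round fluted black handle, 34 mm across, top 42 mm above the plate. Origin: on its axis at the plate's face, z out of the plate. It turns easily when brushed.
- cross_valve: a neighbouring valve, to be left alone: black cross handle (two crossed bars), 34 mm across, top 41 mm above the plate. Origin: on its axis at the plate's face, z out of the plate. It turns easily when brushed.
- lobe_valve: a neighbouring valve, to be left alone: black three-lobed handle, 34 mm across, top 42 mm above the plate. Origin: on its axis at the plate's face, z out of the plate. It turns easily when brushed.
- bottle: white plastic bottle with a red cap, 60 mm across, 150 mm high, standing loose on the bench; origin at the centre of its underside
- cup: white china mug, 76 mm across, 75 mm high, standing loose; origin at the centre of its underside
- hammer: small bench hammer, 220 mm long, lying loose; origin on its underside, x along the handle to the head

How it is judged:
By the outcome, as a careful person would: the job done as asked, in the order asked, and still so for the second after the job is handed in, with the robot touching nothing.
It also fails if it takes over 64 s, if anything falls off the work surface, if the arm or the gripper's body presses on something with over 40 N, if the wrist force passes 120 N, or if a joint passes its speed limit or range.

## Robot

A 6-joint arm with a two-finger parallel gripper is mounted at the origin on the work surface. World frame = base frame: x ahead of the robot, y to its left, z up, the work surface at z = 0. Lengths are in mm, angles in rad, forces in N, time in s.
With the tool pointing down it reaches from about 275 to 750 mm from the base axis. Payload 10.2 kg.
Tool frame: the origin (TCP) lies where the fingers leave the gripper's body, on its centre line; the fingertips stand 73 mm ahead of it and the grasp point (between the pads) lies 54 mm ahead of it (ctrl.tip_extent is the z of the fingertips in the tool frame, in mm); z points along the fingers, y is the line along which they close (so a half turn about z gives the same grasp; the last joint's range is limited). The gripper opens to 85 mm and grips with 20 to 120 N. Pads are 22 mm wide; open, the fingers measure 114 mm over their backs; the gripper's body (76 mm by 85 mm) begins 54 mm behind the grasp point. The pads swing forward as they close: fully open they stand 13 mm farther back than shut.
Start: joints at [0.977, 0.313, 1.498, -0, 1.331, -0.223], TCP at [190.253, 489.322, 303.894] pointing down, gripper open.
Joint ranges: [-2.94, 2.94], [-0.97, 2.17], [0.19, 2.56], [-1.23, 4.37], [0.02, 3.11], [-2.88, 2.88]. Speed limits (rad/s): [2.39, 2.39, 3.01, 3.14, 3.14, 3.14].

## Interface

Orientations are given as a unit quaternion [w, x, y, z].
In Python, from rig import readout, cams, order, ctrl gives the robot as it stands.
- The arm moves only by the shell command python3 -m handwheel FILE [OPENING] [FORCE], which reads ROWS from the file FILE. ROWS is a JSON list of rows, 1 to 8 of them, each of 6 numbers: dx, dy, dz in fractions of the full range, 1 being 50 cm, then a rotation vector rx, ry, rz in shares of 4 rad (1.0 is 4 rad); each row is the pose to reach, as a shift and turn from the pose commanded when the command began, along the tool's axes at that moment; what a row does not reach only later rows make up. A row lasts 1/10 s, in which the tool goes at most 50 mm and 0.15 rad, less where a joint would pass 70% of its speed; a pose out of reach is approached as far as the arm can. OPENING is the opening from 0.0 (shut) to 1.0 (fully open), set as the command begins (- or left out keeps the last). The fingers move at their own pace and stop on an object; FORCE is the grip in N (left out, the last holds). Time passes only in rows, so rows that do not move let the fingers close. It prints the time, the measured TCP pose, the force, the opening and the grip force at its end. A shift or turn number past 1, either way, is cut back to 1. Input that does not fit is refused with a message, and nothing moves.
- readout.sense(): the state, without advancing time (a new reading comes with each control period).
- cams.capture(name): name is "scene" or "top" or "wrist"; returns (picture, depth): 384x512x3 uint8, red, green, blue; 384x512 float32, mm along the optical axis (not along the pixel's ray), 0 where there is no reading.
- cams.calibration(name): a dict with "fx", "fy", "cx", "cy" (pixels), "distortion" ([k1, k2, p1, p2, k3] as OpenCV has them; the pictures are not rectified), "position" and "attitude" of the camera in the world. Camera axes: x right, y down, z forward; pixel columns grow to the right and rows downward; lengths in mm; the calibration is good to about 2 mm. A picture is of the moment at which its call begins: read the wrist's pose just before it. calibration takes no time and is no camera call; for the wrist camera it gives the pose at the moment of the call.
- order.finish_job(): hands the job in; it is judged then, once.
Trained networks look in the newest picture that a camera, given by its name, has taken for a name from the list of things; names that differ only in an ending like _2 or _b are one class to them, and where a whole thing is asked for, a point or a joint stands for the part that bears it (a point fixed in the world has none). Each returns a list of dicts, best first, with "p" (0 to 1); they miss things now and then, are a little off and sometimes report something else, mostly with a low value. They report only what shows in the picture. A call takes as long as a camera call.
- cams.trace(target, camera): "pixels" (384x512 bool, what is visible of it) and "bbox" ([left, top, right, bottom] in pixels, round what is visible of it).
- cams.spot_point(target, camera): "uv" ([column, row] in pixels: a listed point, or the origin of a listed thing).
The state is a dict: "time_s": time; "joints": joint angles; "dq": joint speeds; "tau": joint torques, N m; "eef_pos": TCP position; "ee_rot": TCP orientation; "force": force on the tool from outside, world axes, zero at the start; "wrist_torque": the same for the moment, N m; "grip_width": opening from 0.0 (shut) to 1.0 (fully open); "grip_force": force on a finger pad.
Only numpy, scipy, OpenCV 4.12 (cv2) and the standard library are available. Lean on these libraries where they do the work, as an engineer would, in place of code of your own. Each camera call takes 0.05 s, during which the arm holds its last target. There are 200 camera calls.

## Working session

There is one attempt and no reset: what is moved stays moved. The work goes in short steps, Python scripts to look and compute and a shell command to move; the robot and the scene stay as the last step left them, time stands still between calls to the robot, and variables do not carry over. Pictures are saved under pics/ and viewed, at most 10 in all, crops included, and the job is handed in when it is done.

```bash
mkdir -p pics; ls; cat > h.py <<'E'
import numpy as np, cv2
from scipy.spatial.transform import Rotation as R
from rig import readout, cams, order, ctrl
def rot(q): return R.from_quat([q[1],q[2],q[3],q[0]])
def cal(n):
    c=cams.calibration(n); K=np.array([[c['fx'],0,c['cx']],[0,c['fy'],c['cy']],[0,0,1.]])
    return K,np.array(c['distortion'],float),np.array(c['position'],float),rot(c['attitude'])
def ray(n,uv,c=None):
    K,D,p,r=c or cal(n)
    u=cv2.undistortPoints(np.array([[uv]],float),K,D)[0,0]
    return p,r.apply([u[0],u[1],1.])
def at(n,uv,dep,c=None):
    p,d=ray(n,uv,c); return p+d*dep
def proj(n,X,c=None):
    K,D,p,r=c or cal(n); X=r.inv().apply(np.atleast_2d(X)-p)
    return cv2.projectPoints(X,np.zeros(3),np.zeros(3),K,D)[0][:,0]
def dm(dep,uv,k=2):
    u,v=int(round(uv[0])),int(round(uv[1])); w=dep[max(v-k,0):v+k+1,max(u-k,0):u+k+1]; w=w[w>0]
    return float(np.median(w)) if len(w) else 0
E
python3 - <<'E'
from h import *
for n in ("scene","top"):
    im,d=cams.capture(n); cv2.imwrite(f"pics/{n}0.png",im[:,:,::-1]); c=cal(n)
    print(n,c[2],c[3].as_matrix()[:,2])
    for t in ("panel","row","bar_valve_grip","bar_valve_top","stem_tip","round_valve","cross_valve","lobe_valve","bottle","cup","hammer"):
        for r in cams.spot_point(t,n)[:1]:
            z=dm(d,r['uv']); print(t,round(r['p'],2),np.round(r['uv'],1),np.round(at(n,r['uv'],z,c)),z)
s=readout.sense();print(s)
E
```

```text
pics
scene [1256.05788869 -608.85462511  743.68761574] [-0.62370948  0.54400272 -0.56129094]
panel 0.87 [270.7 176.8] [501.  87.  86.] 1218.6212158203125
row 0.59 [260.9 176.7] [472.  77.  77.] 1236.54345703125
bar_valve_grip 0.49 [234.  171.1] [458.  -3. 122.] 1176.15771484375
bar_valve_top 0.41 [230.8 167.8] [439.   1. 121.] 1190.6829833984375
round_valve 0.53 [273.3 171.9] [481. 115.  81.] 1249.6168212890625
cross_valve 0.57 [253.1 183.1] [482.  41.  77.] 1210.1671142578125
bottle 0.59 [334.2 159.9] [589. 239. 119.] 1228.3074951171875
cup 0.88 [371.8 182.7] [642. 358.  19.] 1316.095703125
hammer 0.87 [103.6 277.2] [ 485. -402.   22.] 998.3800048828125
top [ 2.80598276e+02 -9.12268222e-01  1.24338146e+03] [ 0.22030941  0.01816787 -0.97526083]
panel 0.81 [225.9 207.5] [496.  91.  82.] 1181.259033203125
row 0.85 [227.2 215.7] [473.  86.  73.] 1185.31982421875
bar_valve_grip 0.38 [252.3 223.4] [456.   8.  74.] 1179.142333984375
round_valve 0.39 [218.  215.3] [464. 109. 115.] 1143.1160888671875
cross_valve 0.44 [237.8 219.1] [459.  51. 110.] 1145.6519775390625
lobe_valve 0.66 [140.9 16
[... 234 characters left out ...]
1.2, 'joints': array([ 9.76608854e-01,  3.12845346e-01,  1.49768259e+00,  2.85457129e-06,
        1.33101488e+00, -2.23412071e-01]), 'dq': array([ 2.34566199e-05, -8.36847775e-04,  4.22208356e-04, -1.11806819e-03,
        1.55380521e-03, -9.18780756e-04]), 'tau': array([ 1.05531381e-04, -4.12171590e+01, -2.59897703e+01, -1.66852396e-04,
        5.71853925e-04,  3.24371399e-05]), 'eef_pos': array([190.24647559, 489.32113971, 303.92871752]), 'ee_rot': array([8.63376196e-06, 1.84327938e-01, 9.82864798e-01, 2.34178440e-05]), 'force': array([-1.01133977, -1.08559141, -1.14014613]), 'wrist_torque': array([ 0.00385938,  0.00555433, -0.02241079]), 'grip_force': 0.0, 'grip_width': 0.9991115510260926}
```

```bash
python3 - <<'E'
import cv2
a=cv2.imread("pics/top0.png");b=cv2.imread("pics/scene0.png")
a=cv2.resize(a[130:290,100:300],None,fx=4,fy=4)[:, :800]; b=cv2.resize(b[100:250,170:370],None,fx=4,fy=4)
cv2.imwrite("pics/a.png",a[:600]);cv2.imwrite("pics/b.png",b)
E
```

```text
(no output)
```

View pics/a.png

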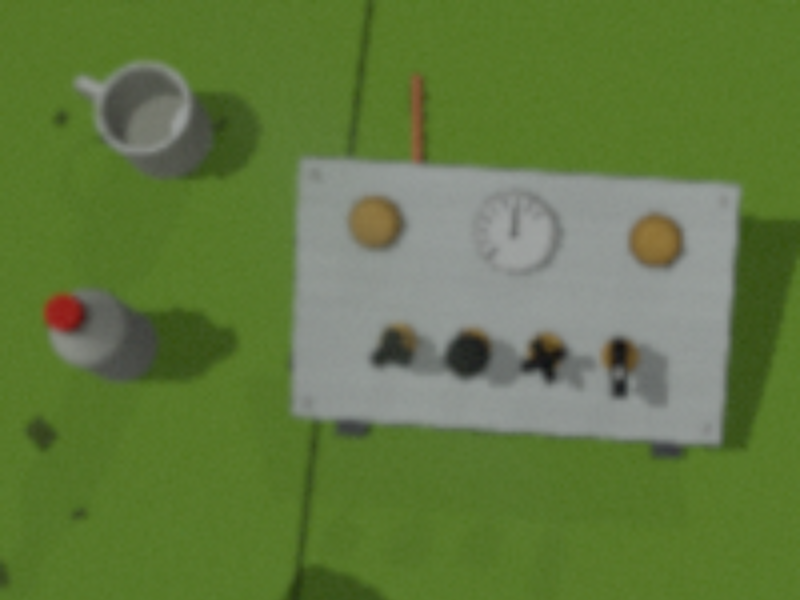

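View pics/b.png

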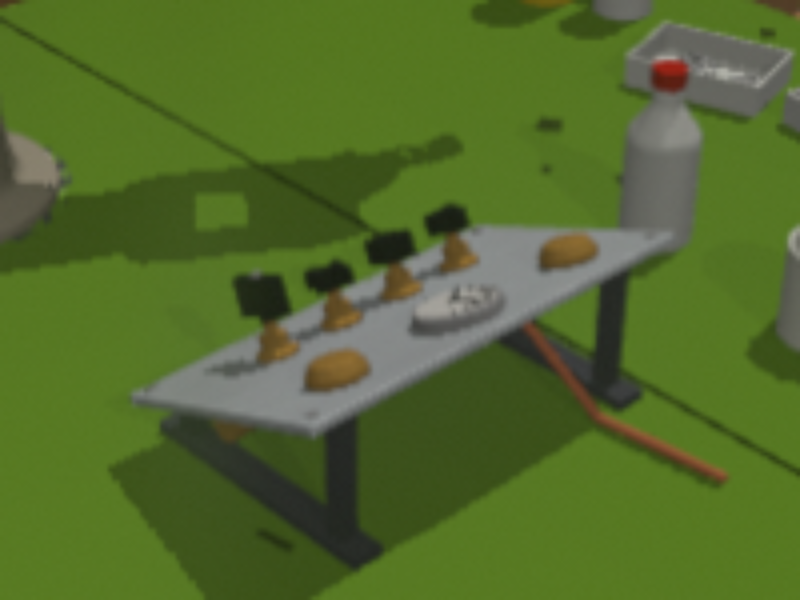

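The bar valve is at the right-hand end of the row: in the top view its centre is at about (254.7, 222), with the bar running up the slope. Its neighbour is the cross valve. Next I'll fit the plate.

```bash
python3 - <<'E'
from h import *
n="top"; im,d=cams.capture(n); c=cal(n); K,D,p,r=c
cor=np.array([[175,169.5],[285,176.2],[280,240.7],[173,233.7]])
m=np.zeros(d.shape,np.uint8); cv2.fillPoly(m,[cor.astype(int)],1)
hsv=cv2.cvtColor(im,cv2.COLOR_RGB2HSV); m2=(m>0)&(hsv[...,1]<50)&(hsv[...,2]>90)&(d>0)
v,u=np.nonzero(m2); un=cv2.undistortPoints(np.stack([u,v],1).astype(float)[:,None],K,D)[:,0]
P=p+r.apply(np.c_[un,np.ones(len(un))])*d[v,u][:,None]
for _ in range(4):
    o=P.mean(0); nn=np.linalg.svd(P-o,full_matrices=False)[2][2]; nn*=np.sign(nn[2]); e=(P-o)@nn; P=P[abs(e)<max(2,1.5*np.std(e))]
print("normal",nn,"tilt",np.arccos(nn[2]),len(P),np.std(e))
def hit(uv):
    a,b=ray(n,uv,c); return a+b*((o-a)@nn)/(b@nn)
C=np.array([hit(q) for q in cor]); print(np.round(C),[np.linalg.norm(C[i]-C[i-1]) for i in range(4)],C.mean(0))
x=(C[0]+C[1]-C[2]-C[3]); x/=np.linalg.norm(x); y=(C[0]+C[3]-C[1]-C[2]);y/=np.linalg.norm(y); print("x",x,"y",y,"x.y",x@y)
y=np.cross(nn,x);print(y)
# bar top
def hith(uv,h):
    a,b=ray(n,uv,c); return a+b*((o+h*nn-a)@nn)/(b@nn)
t=hith((254.7,221.7),56)-C.mean(0); print("bar in panel",t@x,t@y,t@nn)
for k in ((255,215.),(255,228.7)): 
    t=hith(k,56)-C.mean(0); print(t@x,t@y)
E
```

```text
normal [-0.37081176 -0.00666117  0.92868416] tilt 0.3799473584773977 4185 1.559841364631013
[[590. 252. 121.]
 [598. -77. 122.]
 [414. -81.  49.]
 [406. 248.  48.]] [np.float64(197.94614107229043), np.float64(328.6811207344102), np.float64(198.0251990532275), np.float64(328.6041118381739)] [501.75611846  85.52344606  85.11149614]
x [0.92848628 0.01919275 0.37087041] y [-0.02346529  0.99972223 -0.00219868] x.y -0.0034152095839194855
[-2.02944304e-02  9.99793612e-01 -9.32088793e-04]
bar in panel -31.50690077822117 -83.4807678332792 55.999999999999694
-11.780300571656358 -83.07336204548211
-52.12602727413596 -85.67813338363642
```

```bash
cat >> h.py <<'E'
N=np.array([-0.37081,-0.00666,0.92868]);PC=np.array([501.8,85.5,85.1])
PX=np.array([0.92849,0.0212,0.37087]);PX-=N*(PX@N);PX/=np.linalg.norm(PX);PY=np.cross(N,PX)
def P(x,y,h): return PC+PX*x+PY*y+N*h
def goal(tcp,ang):
    """tool z=-N, tool x = -PX rotated by ang about N (ccw seen from front)"""
    tx=-(PX*np.cos(ang)+PY*np.sin(ang)); M=np.stack([tx,np.cross(-N,tx),-N],1)
    s=readout.sense(); r=rot(s['ee_rot'])
    print("d",np.round(r.inv().apply(tcp-s['eef_pos']),1),"rv",np.round((r.inv()*R.from_matrix(M)).as_rotvec(),3))
E
python3 -c "
from h import *
print(P(-32,-84,54)); goal(P(-32,-84,220),0.06)"
```

```text
[453.92725188   0.48311293 123.5218518 ]
d [-365.9 -383.4   26.2] rv [-0.062 -0.378 -0.448]
```

The rows are not in the units I measure in: shifts go in shares of 50 cm and turns go in shares of 4 rad. I convert before sending: -325 mm is -0.65, -310 mm is -0.62, -0.448 rad is -0.112.

```bash
echo '[[-0.09, -0.094, -0.04, 0, 0, -0.025], [-0.18, -0.188, -0.04, 0, 0, -0.05], [-0.27, -0.282, -0.04, 0, 0, -0.075], [-0.36, -0.376, -0.04, 0, -0.025, -0.1], [-0.424, -0.444, -0.02, -0.005, -0.05, -0.112], [-0.492, -0.512, 0, -0.01, -0.075, -0.112], [-0.56, -0.58, 0.02, -0.0155, -0.0945, -0.112], [-0.62, -0.65, 0.03, -0.0155, -0.0945, -0.112]]' > mv.in && python3 -m handwheel mv.in 0.38 60
echo '[[-0.05, -0.054, 0.01, 0, 0, 0], [-0.1, -0.106, 0.02, 0, 0, 0], [-0.1, -0.106, 0.02, 0, 0, 0], [-0.1, -0.106, 0.02, 0, 0, 0]]' > mv.in && python3 -m handwheel mv.in
python3 - <<'E'
from h import *
goal(P(-32,-84,220),0.06); print(readout.sense()['joints'],readout.sense()['eef_pos'])
n="wrist"; c=cal(n); im,d=cams.capture(n); cv2.imwrite("pics/w0.png",im[:,:,::-1]);np.save("w0.npy",d)
for t in ("bar_valve_grip","bar_valve_top","stem_tip","cross_valve"):
    for r in cams.spot_point(t,n)[:1]: 
        X=at(n,r['uv'],dm(d,r['uv']),c)-PC;print(t,round(r['p'],2),r['uv'],X@PX,X@PY,X@N)
print(proj(n,[P(-32,-84,56),P(-12,-84,56),P(-52,-84,56),P(-32,-28,41)],c))
E
```

```text
time_s: 2.05
eef_pos: [340.9, 123.1, 296.5]
ee_rot: [0.19, -0.041, 0.981, -0.005]
force: [1.1, 1.8, -0.3]
grip_width: 0.381
grip_force: 0.0
time_s: 2.45
eef_pos: [395.6, 75.6, 306.9]
ee_rot: [0.188, -0.04, 0.981, -0.004]
force: [-0.4, 0.6, -0.6]
grip_width: 0.378
grip_force: 0.0
d [ 19.9 -75.1  25.5] rv [-0.    -0.001 -0.001]
[-0.12992106 -0.11428524  2.00130015  0.07066763  0.88057093 -1.81674646] [395.60364985  75.63204373 306.92211262]
bar_valve_grip 0.97 [166.2, 159.9] -34.860283738570104 -80.01412489875142 57.796389278177344
stem_tip 0.5 [163.6, 162.7] -32.529014518144926 -82.05238998259864 58.12273029910465
cross_valve 0.75 [235.5, 153.8] -39.756696838221636 -25.71380101863385 39.16412134276271
[[161.90265259 162.69549642]
 [162.34162419 186.5397665 ]
 [161.49233988 137.86085759]
 [232.29972082 163.02280582]]
```

View pics/w0.png

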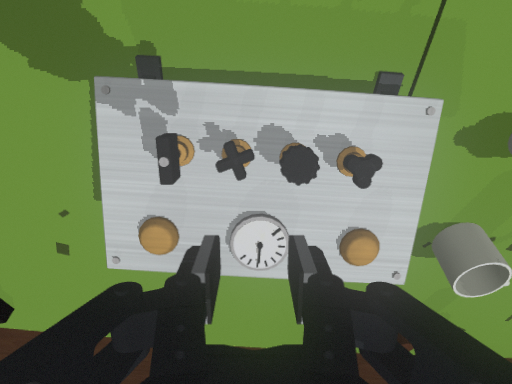

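The pin is at (164, 162), against a predicted (162, 163) from the fitted plate, so the two agree within about 2 mm. I'll move over the valve and look again.

In the tool's units: -75 mm is -0.15, -38 mm is -0.076.

```bash
echo '[[0.02, -0.076, 0.02, 0, 0, 0], [0.04, -0.15, 0.04, 0, 0, 0], [0.04, -0.15, 0.04, 0, 0, 0], [0.04, -0.15, 0.04, 0, 0, 0]]' > mv.in && python3 -m handwheel mv.in
cat > look.py <<'E'
from h import *
import sys
n="wrist"; c=cal(n); im,d=cams.capture(n); cv2.imwrite(f"pics/{sys.argv[1]}.png",im[:,:,::-1])
for t in ("bar_valve_grip","bar_valve_top","stem_tip"):
    for r in cams.spot_point(t,n)[:1]:
        h=dict(bar_valve_grip=46,bar_valve_top=56,stem_tip=58.5)[t]
        a,b=ray(n,r['uv'],c); X=a+b*(((PC-a)@N+h)/(b@N))-PC; print(t,round(r['p'],2),np.round(r['uv'],1),"panel",np.round([X@PX,X@PY],1),"depth h",(at(n,r['uv'],dm(d,r['uv'],1),c)-PC)@N)
# points of the bar top by height
K,D,p,r=c; v,u=np.nonzero(d>0); un=cv2.undistortPoints(np.stack([u,v],1).astype(float)[:,None],K,D)[:,0]
X=p+r.apply(np.c_[un,np.ones(len(un))])*d[v,u][:,None]-PC; Q=np.c_[X@PX,X@PY,X@N]
m=(abs(Q[:,2]-56)<5)&(np.hypot(Q[:,0]+32,Q[:,1]+84)<28); S=Q[m]
if len(S)>20:
    (cx,cy),wh,a=cv2.minAreaRect(S[:,:2].astype(np.float32)); e=np.linalg.eigh(np.cov(S[:,:2].T))[1][:,1]
    print("bar top",len(S),(cx,cy),wh,"mean",S.mean(0),"angle",np.arctan(e[1]/e[0]))
m=(abs(Q[:,2])<8)&(abs(Q[:,1]+60)<60)&(abs(Q[:,0])<80); print("plate h",np.median(Q[m,2]))
s=readout.sense(); t=s['eef_pos']-PC; print("tcp panel",t@PX,t@PY,t@N,"q",np.round(s['joints'],2))
E
python3 look.py w1; python3 -c "
from h import *
goal(P(-32,-84,220),0.06)"
```

```text
time_s: 3.1
eef_pos: [390.2, -0.4, 283.0]
ee_rot: [0.189, -0.04, 0.981, -0.004]
force: [0.1, 0.4, -0.1]
grip_width: 0.382
grip_force: 0.0
bar_valve_grip 0.86 [258.1 188.3] panel [-33.3 -81.2] depth h 58.07752052129119
bar_valve_top 0.83 [259.1 189.5] panel [-35.2 -80.7] depth h 58.3691740775072
bar top 787 (-33.61220169067383, -82.62104797363281) (39.763427734375, 11.682755470275879) mean [-34.49213122 -82.59968111  55.66482368] angle 0.07690724843437848
plate h -0.265869085349804
tcp panel -31.69219670844818 -82.56613353912826 225.86704531471153 q [-0.37 -0.12  2.07  0.19  0.84 -2.13]
d [ 0.4 -1.4  5.9] rv [0.001 0.    0.002]
```

View pics/w1.png

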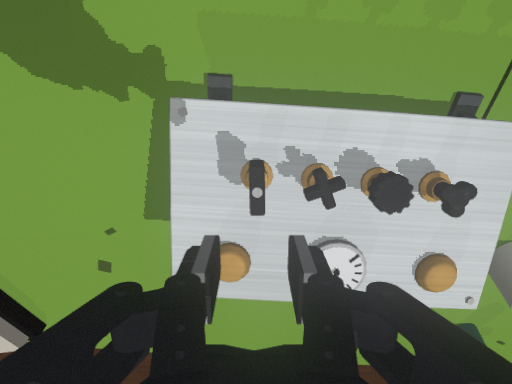

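The bar top comes out as a 39.8 x 11.7 mm rectangle centred at panel (-33.6, -82.6), angle 0.077 and height 56, which matches the given sizes. The pin is at (257, 192). I'll descend with the gripper partly open.

In the tool's units: 122 mm is 0.244, 100 mm is 0.2, -0.015 rad is -0.0038.

```bash
python3 -c "
from h import *
goal(P(-33,-83,104),0.077)"
echo '[[0.0026, -0.0008, 0.06, 0, 0, -0.0038], [0.0026, -0.0008, 0.12, 0, 0, -0.0038], [0.0026, -0.0008, 0.16, 0, 0, -0.0038], [0.0026, -0.0008, 0.2, 0, 0, -0.0038], [0.0026, -0.0008, 0.244, 0, 0, -0.0038], [0.0026, -0.0008, 0.244, 0, 0, -0.0038]]' > mv.in && python3 -m handwheel mv.in; python3 -c "
from h import *
goal(P(-33,-83,104),0.077);print(ctrl.tip_extent)"
```

```text
d [  1.4  -0.5 121.9] rv [ 0.001  0.    -0.015]
time_s: 3.9
eef_pos: [434.2, 1.1, 167.4]
ee_rot: [0.187, -0.049, 0.981, -0.005]
force: [-0.4, -0.1, 0.3]
grip_width: 0.382
grip_force: 0.0
d [-1.  -0.1 -1.9] rv [ 0.003 -0.004 -0.001]
72.6
```

In the tool's units: 0.3 rad is 0.075.

```bash
echo '[[0, 0, 0, 0, 0, 0], [0, 0, 0, 0, 0, 0], [0, 0, 0, 0, 0, 0], [0, 0, 0, 0, 0, 0]]' > mv.in && python3 -m handwheel mv.in 0.0 70
echo '[[0, 0, 0, 0, 0, 0.02], [0, 0, 0, 0, 0, 0.04], [0, 0, 0, 0, 0, 0.06], [0, 0, 0, 0, 0, 0.075], [0, 0, 0, 0, 0, 0.075]]' > mv.in && python3 -m handwheel mv.in; python3 -c "
from h import *
s=readout.sense();print(s['wrist_torque'],s['joints']);goal(P(-33,-83,104),0.077)"
```

```text
time_s: 4.3
eef_pos: [434.1, 1.8, 170.1]
ee_rot: [0.189, -0.048, 0.981, -0.004]
force: [5.6, 17.1, -1.3]
grip_width: 0.125
grip_force: 68.9
time_s: 4.8
eef_pos: [434.0, 1.6, 170.1]
ee_rot: [0.187, 0.1, 0.977, 0.024]
force: [3.6, 14.1, -3.0]
grip_width: 0.125
grip_force: 69.0
[ 2.0554107  -0.23118681  0.76492268] [-0.32347027  0.17562991  2.12356589  0.2685724   0.49871271 -1.90507457]
d [-0.3 -0.4  0.6] rv [ 0.003 -0.    -0.303]
```

In the tool's units: 0.6 mm is 0.0012, 0.2 mm is 0.0004, 0.7 rad is 0.175.

```bash
cat > st.py <<'E'
from h import *
s=readout.sense();r=rot(s['ee_rot']);print("tool F",np.round(r.inv().apply(s['force']),1),"tool T",np.round(r.inv().apply(s['wrist_torque']),3),"q6",s['joints'][5].round(3));goal(P(-33,-83,104),0.077)
E
echo '[[0.0004, 0.0012, 0, 0, 0, 0.025], [0.0004, 0.0012, 0, 0, 0, 0.05], [0.0004, 0.0012, 0, 0, 0, 0.075], [0.0004, 0.0012, 0, 0, 0, 0.1], [0.0004, 0.0012, 0, 0, 0, 0.125], [0.0004, 0.0012, 0, 0, 0, 0.15], [0.0004, 0.0012, 0, 0, 0, 0.175], [0.0004, 0.0012, 0, 0, 0, 0.175]]' > mv.in && python3 -m handwheel mv.in; python3 st.py
```

```text
time_s: 5.6
eef_pos: [433.7, 1.5, 169.9]
ee_rot: [0.168, 0.429, 0.884, 0.086]
force: [-2.8, 5.5, 1.4]
grip_width: 0.124
grip_force: 70.0
tool F [ 5.6  1.8 -2.3] tool T [0.098 1.134 0.095] q6 -1.203
d [-0.6  0.2  0.6] rv [ 1.000e-03 -1.000e-03 -1.003e+00]
```

In the tool's units: 0.7 rad is 0.175.

```bash
echo '[[0, 0, 0, 0, 0, 0.025], [0, 0, 0, 0, 0, 0.05], [0, 0, 0, 0, 0, 0.075], [0, 0, 0, 0, 0, 0.1], [0, 0, 0, 0, 0, 0.125], [0, 0, 0, 0, 0, 0.15], [0, 0, 0, 0, 0, 0.175], [0, 0, 0, 0, 0, 0.175]]' > mv.in && python3 -m handwheel mv.in; python3 st.py
```

```text
time_s: 6.4
eef_pos: [433.3, 1.5, 169.7]
ee_rot: [0.128, 0.705, 0.683, 0.138]
force: [-7.5, 4.2, 2.6]
grip_width: 0.126
grip_force: 70.7
tool F [ 4.1 -6.1 -5.2] tool T [1.33  0.498 0.089] q6 -0.503
d [-0.3  1.   0.5] rv [-0.    -0.003 -1.702]
```

```bash
python3 look.py w2; python3 -c "
import cv2;a=cv2.imread('pics/w2.png');cv2.imwrite('pics/w2c.png',cv2.resize(a[100:300,160:360],None,fx=3,fy=3))"
```

```text
bar_valve_grip 0.9 [253.7 264.4] panel [-33.5 -82.5] depth h 55.805753836335896
bar_valve_top 0.97 [254.8 276.4] panel [-33.  -82.5] depth h 56.46259647118308
stem_tip 0.85 [253.3 275.5] panel [-33.5 -80.6] depth h 56.38769196737883
bar top 3144 (-33.22988510131836, -81.95526885986328) (34.69784927368164, 35.11064529418945) mean [-33.3178359  -78.57860066  55.73753427] angle 1.5166464263758017
plate h -0.2878993307915323
tcp panel -33.967241973572094 -82.65499619274789 104.52937144365848 q [-0.32  0.18  2.12  0.26  0.5  -0.51]
```

View pics/w2c.png

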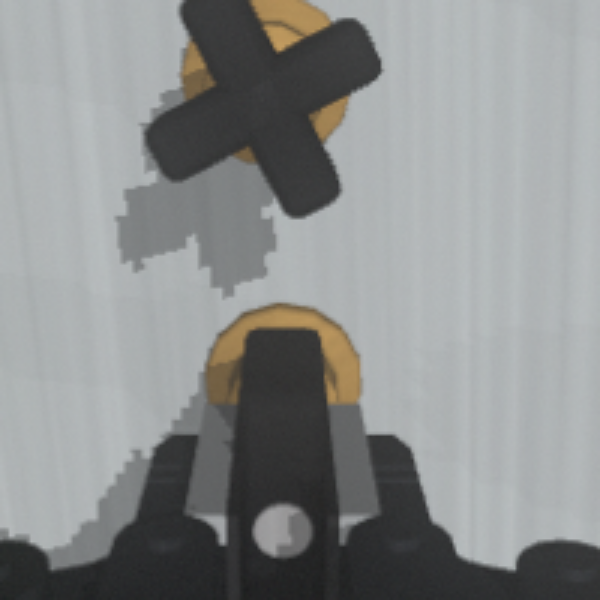

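The bar is square between the pads after 1.7 rad, with the pin at crop (283, 530) and the cross valve untouched and clear. I'll carry on in smaller steps and watch for the stop.

In the tool's units: -0.4 mm is -0.0008, 0.3 rad is 0.075.

```bash
for i in 1; do echo '[[0, -0.0008, 0, 0, 0, 0.025], [0, -0.0008, 0, 0, 0, 0.05], [0, -0.0008, 0, 0, 0, 0.075], [0, -0.0008, 0, 0, 0, 0.075]]' > mv.in && python3 -m handwheel mv.in; python3 st.py; done
```

```text
time_s: 7.0
eef_pos: [433.0, 1.5, 169.6]
ee_rot: [0.106, 0.8, 0.57, 0.156]
force: [-6.7, 3.8, 3.2]
grip_width: 0.124
grip_force: 70.6
tool F [ 2.  -6.  -5.4] tool T [1.343 0.418 0.022] q6 -0.204
d [0.  1.3 0.5] rv [-0.    -0.003 -2.003]
```

In the tool's units: 0.3 rad is 0.075.

```bash
echo '[[0, 0, 0, 0, 0, 0.025], [0, 0, 0, 0, 0, 0.05], [0, 0, 0, 0, 0, 0.075], [0, 0, 0, 0, 0, 0.075]]' > mv.in && python3 -m handwheel mv.in; python3 st.py
```

```text
time_s: 7.4
eef_pos: [432.9, 1.7, 169.5]
ee_rot: [0.081, 0.876, 0.444, 0.169]
force: [-7.0, 5.5, 4.9]
grip_width: 0.127
grip_force: 70.7
tool F [ 1.7 -7.1 -7.1] tool T [1.539 0.123 0.049] q6 0.096
d [0.4 1.5 0.5] rv [-1.000e-03 -4.000e-03 -2.303e+00]
```

In the tool's units: -0.3 mm is -0.0006, 0.2 rad is 0.05.

```bash
echo '[[0, -0.0006, 0, 0, 0, 0.025], [0, -0.0006, 0, 0, 0, 0.05], [0, -0.0006, 0, 0, 0, 0.05]]' > mv.in && python3 -m handwheel mv.in; python3 st.py
```

```text
time_s: 7.7
eef_pos: [432.8, 1.8, 169.5]
ee_rot: [0.064, 0.916, 0.355, 0.177]
force: [-6.9, 4.4, 4.9]
grip_width: 0.124
grip_force: 70.6
tool F [-0.4 -6.4 -7. ] tool T [ 1.491 -0.063  0.052] q6 0.296
d [0.7 1.6 0.5] rv [-1.000e-03 -4.000e-03 -2.503e+00]
```

In the tool's units: 0.2 rad is 0.05.

```bash
echo '[[0, 0, 0, 0, 0, 0.025], [0, 0, 0, 0, 0, 0.05], [0, 0, 0, 0, 0, 0.05]]' > mv.in && python3 -m handwheel mv.in; python3 st.py
```

```text
time_s: 8.0
eef_pos: [432.8, 1.9, 169.7]
ee_rot: [0.047, 0.945, 0.266, 0.182]
force: [-7.1, 6.6, 4.7]
grip_width: 0.127
grip_force: 136.7
tool F [-0.7 -8.2 -7. ] tool T [ 1.544  0.037 -3.469] q6 0.491
d [0.9 1.5 0.7] rv [-3.000e-03 -2.000e-03 -2.692e+00]
```

The torque rises sharply at 2.69 rad, so this should be the stop. I'll release while still pressing, then back off and check the pin.

In the tool's units: -60 mm is -0.12, -45 mm is -0.09.

```bash
echo '[[0, 0, 0, 0, 0, 0], [0, 0, 0, 0, 0, 0], [0, 0, 0, 0, 0, 0]]' > mv.in && python3 -m handwheel mv.in 0.38; echo '[[0, 0, -0.04, 0, 0, 0], [0, 0, -0.09, 0, 0, 0], [0, 0, -0.12, 0, 0, 0], [0, 0, -0.12, 0, 0, 0]]' > mv.in && python3 -m handwheel mv.in; python3 look.py w3; python3 - <<'E'
from h import *
n="wrist";c=cal(n);u,v=proj(n,P(-33.3,-82.5,56),c)[0].astype(int);print(u,v)
im,d=cams.capture(n)
K,D,p,r=c
vv,uu=np.mgrid[v-45:v+45,u-45:u+45]; uu=uu.ravel();vv=vv.ravel();ok=(vv>=0)&(vv<384)&(uu>=0)&(uu<512);uu=uu[ok];vv=vv[ok]
un=cv2.undistortPoints(np.stack([uu,vv],1).astype(float)[:,None],K,D)[:,0]
X=p+r.apply(np.c_[un,np.ones(len(un))])*d[vv,uu][:,None]-PC;Q=np.c_[X@PX,X@PY,X@N]
rr=np.hypot(Q[:,0]+33.3,Q[:,1]+82.5);t=abs(Q[:,2]-56)<5
g=im[vv,uu].mean(1); pin=t&(rr<8)&(g>100); bar=t&(rr<18)&(g<70)
A=np.c_[Q[bar,:2],np.ones(bar.sum())];k=np.linalg.lstsq(A,Q[bar,2],rcond=None)[0]
print("pin",pin.sum(),Q[pin].mean(0),"pin above bar",np.median(Q[pin,2]-np.c_[Q[pin,:2],np.ones(pin.sum())]@k),bar.sum())
cv2.imwrite("pics/w3c.png",cv2.resize(im[max(v-60,0):v+60,u-60:u+60,::-1],None,fx=5,fy=5))
E
```

```text
time_s: 8.3
eef_pos: [434.1, 0.8, 169.7]
ee_rot: [0.047, 0.946, 0.262, 0.184]
force: [0.2, -0.3, 0.7]
grip_width: 0.377
grip_force: 0.0
time_s: 8.7
eef_pos: [411.9, 0.2, 226.5]
ee_rot: [0.048, 0.946, 0.262, 0.185]
force: [0.9, -0.4, 0.5]
grip_width: 0.382
grip_force: 0.0
bar_valve_grip 0.89 [248.6 217.7] panel [-33.6 -81.9] depth h 55.58479768024514
bar_valve_top 0.69 [253.5 223.4] panel [-31.9 -84.5] depth h 55.62872519277642
bar top 1293 (-33.34486389160156, -82.1474838256836) (39.86123275756836, 12.091282844543457) mean [-32.31785447 -81.56464179  55.37284944] angle 0.6840599372069028
plate h -0.2828270993771116
tcp panel -34.15955819550763 -83.22389396192172 162.94899717447348 q [-0.35  0.02  2.12  0.22  0.66  0.53]
251 222
pin 11 [-37.55322464 -78.20398071  54.32159298] pin above bar -1.2253157408194113 1102
```

View pics/w3c.png

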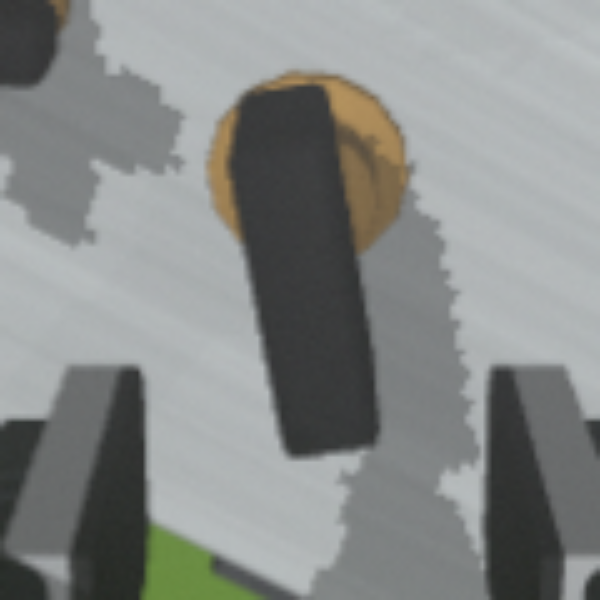

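The pin no longer shows above the bar. The bar lies at 0.684 rad, so it turned 2.53 rad and the pads then slipped 0.16 rad against the stop. I'll regrip squarely and confirm the stop gently.

In the tool's units: 58 mm is 0.116, 40 mm is 0.08, -0.165 rad is -0.0413.

```bash
python3 -c "
from h import *
goal(P(-33.3,-82.4,104),0.684-np.pi)"
echo '[[0, 0, 0, 0, 0, -0.025], [0, 0, 0, 0, 0, -0.0413], [-0.002, -0.001, 0.04, 0, 0, -0.0413], [-0.002, -0.001, 0.08, 0, 0, -0.0413], [-0.002, -0.001, 0.116, 0, 0, -0.0413], [-0.002, -0.001, 0.116, 0, 0, -0.0413]]' > mv.in && python3 -m handwheel mv.in 0.38;  python3 -c "
from h import *
goal(P(-33.3,-82.4,104),0.684-np.pi)"
```

```text
d [ 1.2 -0.2 58.9] rv [-0.002  0.001 -0.167]
time_s: 9.55
eef_pos: [431.6, 1.0, 168.1]
ee_rot: [0.06, 0.922, 0.339, 0.176]
force: [0.5, -0.1, -0.6]
grip_width: 0.38
grip_force: 0.0
d [ 2.7  1.3 -0.3] rv [-0.004  0.003 -0.003]
```

In the tool's units: 2.5 mm is 0.005, 1.2 mm is 0.0024.

```bash
echo '[[0.005, 0.0024, 0, 0, 0, 0], [0.005, 0.0024, 0, 0, 0, 0]]' > mv.in && python3 -m handwheel mv.in 0.38;echo '[[0, 0, 0, 0, 0, 0], [0, 0, 0, 0, 0, 0], [0, 0, 0, 0, 0, 0]]' > mv.in && python3 -m handwheel mv.in 0.0 70; python3 st.py; echo '[[0, 0, 0, 0, 0, 0.005], [0, 0, 0, 0, 0, 0.005]]' > mv.in && python3 -m handwheel mv.in; python3 st.py;  echo '[[0, 0, 0, 0, 0, 0.005], [0, 0, 0, 0, 0, 0.005]]' > mv.in && python3 -m handwheel mv.in; python3 st.py
```

```text
time_s: 9.75
eef_pos: [434.9, 1.4, 172.1]
ee_rot: [0.062, 0.922, 0.339, 0.179]
force: [0.2, -0.6, 0.1]
grip_width: 0.376
grip_force: 0.0
time_s: 10.05
eef_pos: [433.5, 2.6, 171.7]
ee_rot: [0.06, 0.922, 0.339, 0.178]
force: [-9.7, 10.2, 11.9]
grip_width: 0.124
grip_force: 68.9
tool F [  3.1 -10.9 -14.6] tool T [1.734 0.255 0.021] q6 0.337
d [-0.9  1.2  2.3] rv [-1.000e-03 -4.000e-03 -2.536e+00]
time_s: 10.25
eef_pos: [433.5, 2.6, 171.7]
ee_rot: [0.059, 0.925, 0.331, 0.178]
force: [-8.9, 9.8, 10.8]
grip_width: 0.123
grip_force: 69.6
tool F [  2.9 -10.4 -13.2] tool T [ 1.737  0.329 -0.728] q6 0.357
d [-0.9  1.2  2.3] rv [-2.000e-03 -4.000e-03 -2.555e+00]
time_s: 10.45
eef_pos: [433.5, 2.6, 171.7]
ee_rot: [0.057, 0.928, 0.322, 0.179]
force: [-8.6, 9.5, 10.9]
grip_width: 0.124
grip_force: 73.5
tool F [  2.8 -10.  -13.2] tool T [ 1.757  0.297 -1.201] q6 0.376
d [-0.9  1.3  2.4] rv [-2.000e-03 -4.000e-03 -2.573e+00]
```

The torque builds at once (1.2 N m within 0.04 rad), so it is hard on the stop. I'll release and retreat.

In the tool's units: -120 mm is -0.24, -90 mm is -0.18.

```bash
echo '[[0, 0, 0, 0, 0, 0], [0, 0, 0, 0, 0, 0], [0, 0, 0, 0, 0, 0]]' > mv.in && python3 -m handwheel mv.in 0.38; echo '[[0, 0, -0.04, 0, 0, 0], [0, 0, -0.09, 0, 0, 0], [0, 0, -0.18, 0, 0, 0], [0, 0, -0.24, 0, 0, 0], [0, 0, -0.24, 0, 0, 0]]' > mv.in && python3 -m handwheel mv.in; python3 look.py w4
python3 -c "
import cv2;a=cv2.imread('pics/w4.png');cv2.imwrite('pics/w4b.png',cv2.resize(a,(800,600),interpolation=2))"
```

```text
time_s: 10.75
eef_pos: [434.6, 1.3, 171.6]
ee_rot: [0.058, 0.928, 0.32, 0.18]
force: [-0.4, -0.0, -0.8]
grip_width: 0.379
grip_force: 0.0
time_s: 11.25
eef_pos: [390.3, 0.3, 286.3]
ee_rot: [0.061, 0.928, 0.32, 0.182]
force: [0.3, -0.4, -0.5]
grip_width: 0.38
grip_force: 0.0
bar_valve_grip 0.63 [248.4 192.1] panel [-33.5 -82.5] depth h 56.037416805437715
bar_valve_top 0.85 [247.5 194.8] panel [-33.3 -81.6] depth h 55.686499663227906
bar top 747 (-33.21638488769531, -82.04258728027344) (39.66863250732422, 11.9668607711792) mean [-32.6448216  -81.62759642  55.42918045] angle 0.685939611426945
plate h -0.2879713331033953
tcp panel -32.7435252285471 -82.67347963880808 224.63485536684382 q [-0.37 -0.12  2.08  0.19  0.84  0.43]
```

View pics/w4b.png

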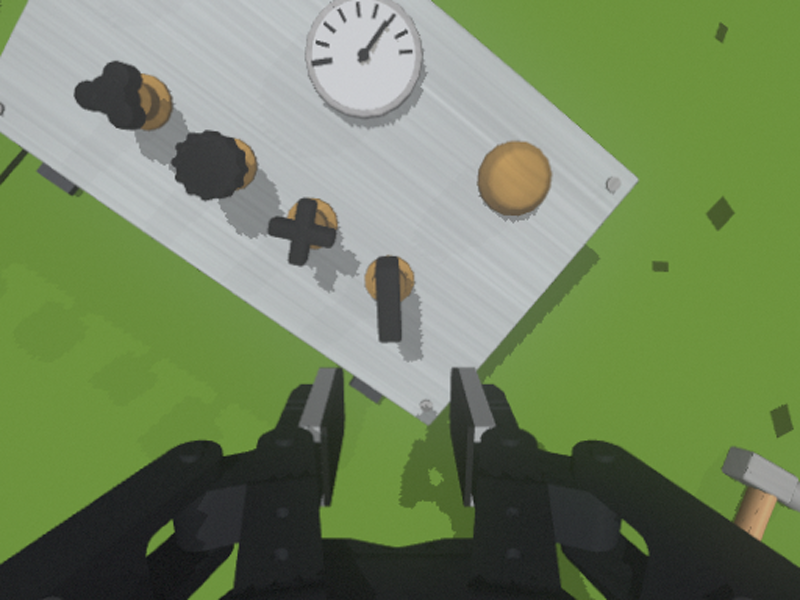

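The bar at (388, 300) is still at 0.686 rad with no pin showing. The neighbouring valves and the hammer look undisturbed, and the gripper is clear of everything.

```bash
python3 -c "
from rig import order
print(order.finish_job())"
```

```text
the job is handed in; nothing more can be done
None
```

The bar-handle valve is turned clockwise about 2.53 rad onto its firm stop (confirmed with a second grip) and no pin shows above the handle; I kept clear of the other valves, bottle, mug and hammer, and the job was handed in at about 11 s.

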